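# Load the polish tin and lift the caddy

### The arm

A 6-joint arm with a two-finger parallel gripper is mounted at the origin on the work surface. World frame = base frame: x ahead of the robot, y to its left, z up, the work surface at z = 0. Lengths are in m, angles in rad, forces in N, time in s.
With the tool pointing down it reaches from about 0.35 to 0.8 m from the base axis. Payload 7.3 kg.
Tool frame: the origin (TCP) lies between the finger pads; the fingertips stand 25 mm ahead of it and the grasp point (between the pads) lies 6 mm ahead of it (r.tip_extent is the distance from the TCP to the fingertips, in m); z points along the fingers, y is the direction in which the jaws open and shut (so a half turn about z gives the same grasp; the last joint's range is limited). The gripper opens to 85 mm and grips with 20 to 120 N. Pads are 22 mm wide; open, the fingers measure 114 mm over their backs; the gripper's body (76 mm by 85 mm) begins 54 mm behind the grasp point. The pads swing forward as they close: fully open they stand 13 mm farther back than shut.
Start: joints at [1.084, 0.342, 1.524, -0, 1.275, -0.146], TCP at [0.175, 0.495, 0.256] pointing down, gripper open.
Joint ranges: [-2.53, 2.53], [-0.77, 2.02], [0.04, 2.7], [-1, 4.14], [0.28, 2.66], [-3.11, 3.11]. Speed limits (rad/s): [2.57, 2.57, 3.14, 3.14, 3.14, 3.14].

### API

Orientations are given as a unit quaternion [x, y, z, w].
In Python, from workcell import r, command_gripper, optics gives the robot as it stands. The module is installed in compiled form; this text tells all that it offers. Calls block until the motion is done:
- r.reach(position, orientation): joint-space move of the TCP to a pose.
- r.move_straight(position, orientation=None, speed=0.15, max_force=None): straight line of the TCP; orientation=None keeps the orientation; speed is the mean speed in m/s. With max_force (N) it stops when the force on the tool has changed by that much, and returns True; else False.
- r.movej(angles): joint-space move.
- command_gripper(opening, force=None): finger opening in m; force is the grip in N (None keeps the last); returns when the fingers have stopped.
- r.hold(seconds).
- r.solve_ik(position, orientation): joint angles nearest the present ones, or None.
- r.read_state(): the state.
- optics.get_image(name): name is "scene" or "top"; returns (picture, depth): 384x512x3 uint8, red, green, blue; 384x512 float32, m along the optical axis (not along the pixel's ray), 0 where there is no reading.
- optics.camera_model(name): a dict with "K" (3x3 intrinsics, pixels), "R" (3x3) and "t" (3): a world point X has camera coordinates R X + t. Camera axes: x right, y down, z forward; pixel columns grow to the right and rows downward; lengths in m; the calibration is good to about 2 mm. A picture is of the moment at which its call begins. camera_model takes no time and is no camera call.
A pose or a line that the arm cannot do raises r.PlanningError and nothing moves.
- r.finish_job(): hands the job in, once; it reports no verdict.
The state is a dict: "time_s": time; "joint_positions": joint angles; "dq": joint speeds; "tau": joint torques, N m; "eef_pos": TCP position; "eef_rot": TCP orientation; "contact_force": force on the tool from outside, world axes, zero at the start; "torque": the same for the moment, N m; "grip_width": finger opening in m.
Only numpy, scipy, OpenCV 4.12 (cv2) and the standard library are available. Lean on these libraries where they do the work, as an engineer would, in place of code of your own. Each camera call takes 0.05 s, during which the arm holds its last target. There are 200 camera calls.

### The job

Put the smaller of the two round tins from the clear tray upright into the empty round recess of the wooden caddy, right down on the recess floor, and let go of it. Then lift the caddy by its handle about 10 cm clear of the desk, keeping it level with both of its tins in place, and finish while still holding it there, level and still. Do not push the other things about.

Things in the scene. Friction and masses are not known exactly. Their poses are not given: they have to be found in the camera images.
- caddy: Loose wooden polish caddy, about 0.4 kg empty. Base board 110 (x) by 250 (y) by 18 mm; origin at the centre of its underside, z up. Arched handle across the middle: two 16 mm legs at x = +-36 mm carry a flat grip bar 94 mm long (x), 16 mm thick (y), spanning heights 81 to 115 mm. Round recess at y = +75 mm; square one at y = -75 mm, holding the square tin.
- recess (a point): Centre of the floor of the caddy's empty round recess: 58 mm diameter, 10 mm deep, floor 8 mm above the caddy's underside. Axes as the caddy's.
- square_recess (a point): Centre of the floor of the caddy's square recess, 52 by 52 mm, 10 mm deep, floor 8 mm above the caddy's underside. Axes as the caddy's.
- handle (a point): Centre of the caddy's grip bar, 98 mm above the underside. Pinch it across its 16 mm thickness, along the caddy's y. Axes as the caddy's.
- small_tin: The smaller round metal tin, closed, 54 mm diameter, 34 mm high, about 70 g, standing in the clear tray; origin at the centre of its underside, z up. It may stand at either end of the tray.
- wide_tin: The wider round metal tin, 76 mm diameter, 34 mm high, in the clear tray beside the small one, their centres about 130 mm apart; not needed. Origin at the centre of its underside.
- square_tin: Square metal tin, 48 by 48 by 30 mm, about 70 g, standing loose in the caddy's square recess and to stay there; origin at the centre of its underside.
- tray: Clear plastic tray fixed to the desk, 280 (its x) by 180 (its y) mm outside, walls 14 mm high and 3 mm thick, floor top 3 mm above the desk. Origin at the centre of its underside. The tins stand about 65 mm either side of its centre along x.
- mug: White mug, 80 mm wide, 90 mm high, loose; origin at the centre of its underside. Leave it alone.
- brush: Black shoe brush, 160 by 50 mm, 46 mm high, loose, bristles down; origin at the centre of its underside. Leave it alone.
- bottle: Grey bottle with black cap, 50 mm diameter, 140 mm high, loose; origin at the centre of its underside. Leave it alone.
- jar: Small glass jar with steel lid, 50 mm diameter, 60 mm high, loose; origin at the centre of its underside. Leave it alone.
- dauber: Small dauber with a wooden handle lying along its x, 125 mm long, 30 mm high, loose; origin under it near the middle. Leave it alone.
Mind the look-alikes: they are no part of the job. What is shaped like the square_tin but blue or green is not meant.

How it is judged:
By the outcome, as a careful person would: the job done as asked, in the order asked, and still so for the second after the job is handed in, while the arm keeps its last pose, push and grip.
It also fails if it takes over 53 s, if anything falls off the work surface, if the arm or the gripper's body presses on something with over 40 N, if the wrist force passes 120 N, or if a joint passes its speed limit or range.

## Working session

There is one attempt and no reset: what is moved stays moved. The work goes in short steps, each a Python script; the robot and the scene stay as the last script left them, time stands still between calls to the robot, and variables do not carry over. Pictures are saved under pics/ and viewed, about 8 in all and at most 12, crops included, and the job is handed in when it is done.

```bash
mkdir -p pics
python3 - <<'E'
from workcell import r, optics
import numpy as np, cv2
for n in("top","scene"):
    p,d=optics.get_image(n); np.savez(f"{n}0.npz",p=p,d=d); cv2.imwrite(f"pics/{n}0.png",cv2.resize(p[:,:,::-1],None,fx=1.5,fy=1.5,interpolation=cv2.INTER_CUBIC))
    m=optics.camera_model(n); print(n,np.round(m["K"],2).tolist(),np.round(m["R"],4).tolist(),np.round(m["t"],4).tolist())
s=r.read_state(); print(s["time_s"],s["eef_pos"],s["eef_rot"],s["grip_width"],r.tip_extent)
E
```

```text
top [[389.16, 0.0, 262.01], [0.0, 389.16, 192.41], [0.0, 0.0, 1.0]] [[0.0123, -0.9999, 0.003], [-0.9984, -0.0125, -0.0544], [0.0545, -0.0023, -0.9985]] [-0.0784, 0.5398, 1.1937]
scene [[483.75, 0.0, 262.26], [0.0, 483.75, 180.58], [0.0, 0.0, 1.0]] [[-0.8245, 0.5657, 0.0126], [0.4128, 0.6166, -0.6704], [-0.387, -0.5476, -0.7419]] [0.5018, -0.1241, 1.6638]
0.1 [0.17531927 0.49452391 0.2556912 ] [ 1.69586918e-01  9.85514997e-01 -6.52636583e-04 -2.03760089e-04] 0.08540699240099643 0.025
```

View pics/top0.png

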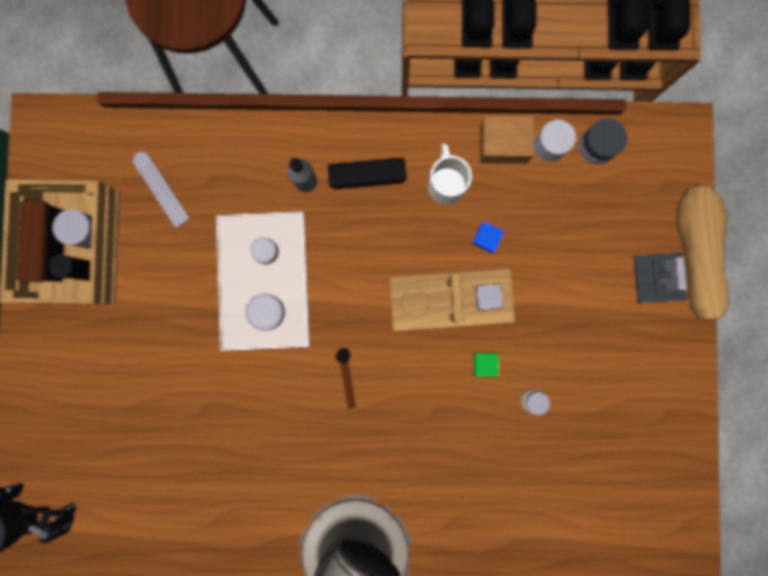

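View pics/scene0.png

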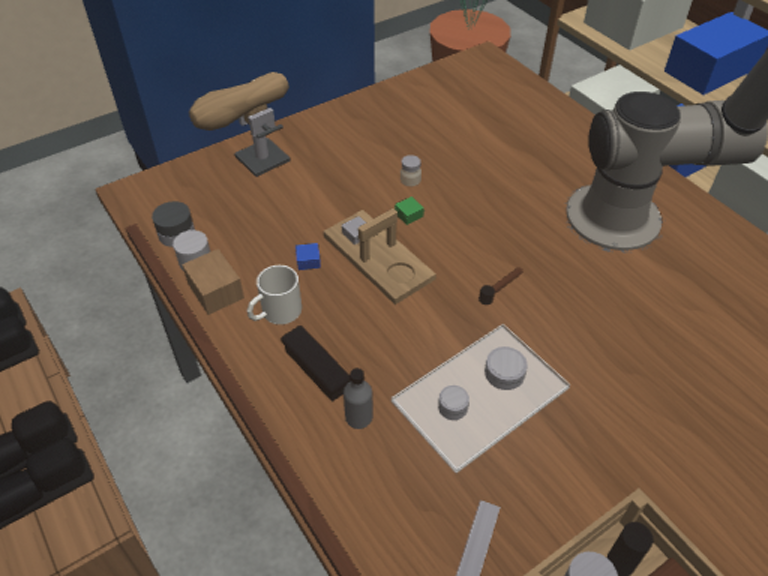

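The top view shows the small tin at about (264,250), the wide tin at (265,312), the caddy spanning (390–515, 269–331) with its round recess at (416,304), the bar at (456,299) and the square tin at (489,297). All are in 1.5x pixels, and the scene view agrees. Next I'll measure them.

```bash
cat > h.py <<'E'
import numpy as np, cv2
from workcell import r, command_gripper, optics
def ray(n,uv,z):
    m=optics.camera_model(n);R=np.array(m["R"]);t=np.array(m["t"]);c=-R.T@t
    uv=np.atleast_2d(np.asarray(uv,float)); d=np.c_[uv,np.ones(len(uv))]@np.linalg.inv(m["K"]).T@R
    return c+d*((z-c[2])/d[:,2])[:,None]
def cloud(n,dep):
    m=optics.camera_model(n);R=np.array(m["R"]);t=np.array(m["t"])
    v,u=np.mgrid[:dep.shape[0],:dep.shape[1]]
    p=np.stack([u,v,np.ones_like(u)],-1)@np.linalg.inv(m["K"]).T*dep[...,None]
    return (p-t)@R
def near(P,c,rad): return np.hypot(P[...,0]-c[0],P[...,1]-c[1])<rad
def q(yaw):  # tool down, jaw (tool y) along world angle yaw
    a=(np.pi/2-yaw)/2*-1
    from scipy.spatial.transform import Rotation as Ro
    y=np.array([np.cos(yaw),np.sin(yaw),0]);z=np.array([0,0,-1.]);x=np.cross(y,z)
    return Ro.from_matrix(np.c_[x,y,z]).as_quat()
E
python3 - <<'E'
from h import *
for n in("top","scene"):
    f=np.load(n+"0.npz");p,d=f["p"],f["d"];P=cloud(n,d);Z=P[...,2];hsv=cv2.cvtColor(p,cv2.COLOR_RGB2HSV)
    print(n,"desk z",np.round(np.median(Z[(abs(P[...,0]-.45)<.05)&(abs(P[...,1]+.05)<.03)]),4))
    for nm,uv in (("small",(176,167)),("wide",(177,208)),("sq",(326,198)),("rec",(277,203)),("bar",(304,200))):
        c=ray("top",uv,.03)[0]
        rad={"small":.05,"wide":.055,"sq":.045,"rec":.03,"bar":.06}[nm]
        lo,hi={"small":(.028,.05),"wide":(.028,.05),"sq":(.03,.05),"rec":(0,.014),"bar":(.105,.13)}[nm]
        if nm=="rec": c=ray("top",uv,.01)[0]
        k=near(P,c,rad)&(Z>lo)&(Z<hi)&(d>0)
        pts=P[k]
        if len(pts)<5: print(nm,c,len(pts));continue
        rr=cv2.minAreaRect(pts[:,:2].astype(np.float32)); print(nm,"click",c[:2].round(3),len(pts),"mean",pts.mean(0).round(4),"zmed",np.median(pts[:,2]).round(4),"rect",np.round(rr[0],4),np.round(rr[1],4),round(rr[2],1))
    m=near(P,ray("top",(302,200),.02)[0],.17)&(hsv[...,0]>13)&(hsv[...,0]<28)&(Z>.008)&(Z<.025)
    m=cv2.morphologyEx(m.astype(np.uint8),cv2.MORPH_OPEN,np.ones((3,3)))
    cs=max(cv2.findContours(m,0,2)[0],key=cv2.contourArea)[:,0]
    rr=cv2.minAreaRect(ray(n,cs,.018)[:,:2].astype(np.float32)); print("board",rr)
    print("hsv board",hsv[np.unravel_index(0,(1,1))], [hsv[v,u].tolist() for u,v in ((290,190),(176,167),(160,167),(250,250))] if n=="top" else "")
f=np.load("top0.npz")["p"][130:250,130:370]
cv2.imwrite("pics/crop.png",cv2.resize(f[:,:,::-1],None,fx=3.3,fy=3.3,interpolation=cv2.INTER_CUBIC))
E
```

```text
top desk z 1.2216
small click [0.615 0.194] 253 mean [0.6153 0.1935 0.0376] zmed 0.0376 rect [0.6156 0.1943] [0.0529 0.0525] 45.4
wide click [0.489 0.188] 495 mean [0.4895 0.1887 0.0374] zmed 0.0374 rect [0.4889 0.1894] [0.0731 0.0741] 1.0
sq click [ 0.525 -0.268] 252 mean [ 0.5265 -0.2675  0.0381] zmed 0.0381 rect [ 0.5265 -0.2674] [0.046  0.0494] 0.6
rec click [ 0.509 -0.119] 249 mean [ 0.5121 -0.119   0.0082] zmed 0.0083 rect [ 0.5118 -0.1189] [0.0501 0.0564] 0.6
bar click [ 0.518 -0.201] 192 mean [ 0.5209 -0.193   0.1147] zmed 0.115 rect [ 0.521  -0.1934] [0.0923 0.0161] 5.1
board ((0.5152931213378906, -0.13380518555641174), (0.10981040447950363, 0.12916651368141174), 4.814903736114502)
hsv board [ 23   8 123] [[16, 132, 180], [133, 12, 198], [11, 25, 228], [13, 182, 146]]
scene desk z 0.0018
small click [0.615 0.194] 306 mean [0.6154 0.1987 0.038 ] zmed 0.0384 rect [0.6139 0.1974] [0.0533 0.0535] 11.4
wide click [0.489 0.188] 531 mean [0.4896 0.1941 0.0381] zmed 0.0383 rect [0.4879 0.1932] [0.0759 0.0749] 69.6
sq click [ 0.525 -0.268] 129 mean [ 0.531  -0.2687  0.0388] zmed 0.0392 rect [ 0.5269 -0.2656] [0.0497 0.0529] 0.6
rec click [ 0.509 -0.119] 170 mean [ 0.5082 -0.122   0.0092] zmed 0.0092 rect [ 0.5078 -0.1221] [0.051  0.0516] 23.6
bar click [ 0.518 -0.201] 166 mean [ 0.5201 -0.189   0.1139] zmed 0.1146 rect [ 0.5187 -0.1906] [0.0918 0.0206] 6.2
board ((0.5204023122787476, -0.18960244953632355), (0.11629416048526764, 0.2584792375564575), 5.275902271270752)
hsv board [ 18  53 131]
```

View pics/crop.png

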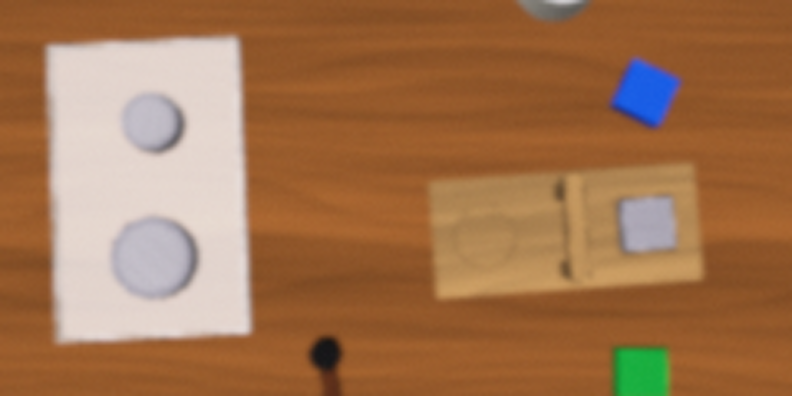

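Both cameras and the given sizes agree (small tin 53 mm across, top at 37–38 mm; bar top at 115 mm; caddy yaw about 5°), apart from a 3–5 mm offset in y between the views. Two perpendicular squeezes will put the tin at a known pose. I'll then re-image it to calibrate the camera offset.

```bash
sed -i '/a=(np.pi/d' h.py
python3 - <<'E'
from h import *
A=np.radians(5.1); T=np.array([.615,.196]); z=.040
for y in (A,A+np.pi,A+np.pi/2,A-np.pi/2):
    for t in (T,(.5135,-.117),(.52,-.192)): 
        s=r.solve_ik([*t,.1],q(y)); print(round(np.degrees(y)),t,None if s is None else np.round(s,2))
def grip(y):
    r.reach([*T,.12],q(y)); r.move_straight([*T,z],speed=.12,max_force=15)
    command_gripper(.04,20); s=r.read_state(); print("grip",s["grip_width"],s["eef_pos"].round(4),s["contact_force"].round(1))
    command_gripper(.085); r.move_straight([*T,.12],speed=.15)
pick=[y for y in (A,A+np.pi) if r.solve_ik([*T,.1],q(y)) is not None]
yy=min((A+np.pi/2,A-np.pi/2),key=lambda y:abs(r.solve_ik([*T,.1],q(y))[5])+abs(0) if r.solve_ik([*T,.1],q(y)) is not None else 9)
grip(yy)
yx=min(pick,key=lambda y:abs(r.solve_ik([*T,.1],q(y))[5])); grip(yx); print("yx",np.degrees(yx))
r.reach([.40,.0,.25],q(yx))
for n in("top","scene"):
    p,d=optics.get_image(n); np.savez(f"{n}1.npz",p=p,d=d)
    P=cloud(n,d);Z=P[...,2]
    for nm,c,rad,lo,hi in (("small",T,.045,.028,.05),("bar",(.52,-.192),.06,.105,.13),("sq",(.5265,-.2665),.045,.03,.05)):
        pts=P[near(P,c,rad)&(Z>lo)&(Z<hi)&(d>0)]; rr=cv2.minAreaRect(pts[:,:2].astype(np.float32))
        print(n,nm,len(pts),pts.mean(0).round(4),np.round(rr[0],4),np.round(rr[1],4),round(rr[2],1))
print(r.read_state()["time_s"])
E
```

```text
5 [0.615 0.196] [ 0.19  0.71  1.36 -0.    1.08  0.1 ]
5 (0.5135, -0.117) [-0.37  0.52  1.72 -0.    0.9  -0.46]
5 (0.52, -0.192) [-0.49  0.56  1.64 -0.    0.94 -0.58]
185 [0.615 0.196] [ 0.19  0.71  1.36 -0.    1.08 -3.04]
185 (0.5135, -0.117) [-0.37  0.52  1.72 -0.    0.9   2.68]
185 (0.52, -0.192) [-0.49  0.56  1.64 -0.    0.94  2.56]
95 [0.615 0.196] [ 0.19  0.71  1.36 -0.    1.08 -1.47]
95 (0.5135, -0.117) [-0.37  0.52  1.72 -0.    0.9  -2.03]
95 (0.52, -0.192) [-0.49  0.56  1.64 -0.    0.94 -2.15]
-85 [0.615 0.196] [ 0.19  0.71  1.36 -0.    1.08  1.67]
-85 (0.5135, -0.117) [-0.37  0.52  1.72 -0.    0.9   1.11]
-85 (0.52, -0.192) [-0.49  0.56  1.64 -0.    0.94  0.99]
grip 0.053338322158026155 [0.6155 0.1961 0.041 ] [-1.8 -0.7  6.8]
grip 0.05288752127705368 [0.6155 0.1961 0.041 ] [-1.4 -0.2  6.2]
yx 5.1
top small 253 [0.616  0.1931 0.0373] [0.6164 0.1937] [0.0525 0.0519] 28.1
top bar 197 [ 0.5207 -0.1929  0.1143] [ 0.521  -0.1933] [0.0923 0.0162] 4.7
top sq 251 [ 0.5262 -0.2675  0.0382] [ 0.5264 -0.2683] [0.048  0.0484] 4.9
scene small 307 [0.6161 0.1984 0.0378] [0.6155 0.1979] [0.0543 0.0531] 60.6
scene bar 167 [ 0.5212 -0.1887  0.1141] [ 0.5195 -0.191 ] [0.092  0.0198] 6.4
scene sq 130 [ 0.5311 -0.2693  0.0388] [ 0.5249 -0.2673] [0.0528 0.0489] 10.7
9.4333
```

Run:
```python
from h import *
for k in "01":
  for n,off in(("top",(-.0007,.0027)),("scene",(-.0003,-.002))):
    f=np.load(n+k+".npz");p,d=f["p"],f["d"];P=cloud(n,d);Z=P[...,2]; hsv=cv2.cvtColor(p,cv2.COLOR_RGB2HSV)
    c=np.array([.513,-.118])-off
    ring=near(P,c,.045)&~near(P,c,.033)&(Z>.012)&(Z<.03); zt=np.median(Z[ring])
    for _ in range(4):
        m=near(P,c,.036)&(Z<.03); w=np.clip((zt-Z)/.010,0,1)*m; w[w<.15]=0; c=(P[...,:2]*w[...,None]).sum((0,1))/w.sum()
    print(n,k,"zt",zt.round(4),"area diam",round(2*np.sqrt(w.sum()/np.pi)*1.2/389*1000,1) if n=="top" else "","rec corrected",(c+off).round(4))
    b=near(P,(.52,-.192),.17)&(((hsv[...,1]<160)&(hsv[...,0]>12)&(hsv[...,0]<25)&(Z<.025))|((Z>.012)&(Z<.023)))&(Z<.025)&(Z>-.01)
    cs,_=cv2.findContours(cv2.morphologyEx(b.astype(np.uint8),cv2.MORPH_CLOSE,np.ones((9,9))),0,2)
    g=max(cs,key=cv2.contourArea)[:,0]; rr=cv2.minAreaRect(ray(n,g,.018)[:,:2].astype(np.float32)); 
    print("  board",(np.array(rr[0])+off).round(4),np.round(rr[1],4),round(rr[2],2))
    br=P[near(P,(.52,-.192),.06)&(Z>.108)&(Z<.12)][:,:2]; cen=br.mean(0); vt=np.linalg.svd(br-cen,full_matrices=False)[2][0]; print("  bar",(cen+off).round(4),"yaw",np.degrees(np.arctan(vt[1]/vt[0])).round(2))
```

```text
top 0 zt 0.0181 area diam 55.8 rec corrected [ 0.5134 -0.1161]
  board [ 0.5196 -0.1901] [0.1128 0.2529] 4.67
  bar [ 0.5206 -0.1904] yaw 5.02
scene 0 zt 0.0196 area diam  rec corrected [ 0.507  -0.1251]
  board [ 0.5275 -0.1803] [0.336  0.3281] 52.66
  bar [ 0.5189 -0.1917] yaw 5.21
top 1 zt 0.0185 area diam 56.4 rec corrected [ 0.5136 -0.1166]
  board [ 0.5195 -0.1898] [0.1129 0.2528] 4.82
  bar [ 0.5205 -0.1904] yaw 4.89
scene 1 zt 0.0192 area diam  rec corrected [ 0.5074 -0.1253]
  board [ 0.5262 -0.1819] [0.3421 0.3282] 52.66
  bar [ 0.5199 -0.1915] yaw 4.6
```

Run:
```python
from h import *
A=np.radians(5.1); T=np.array([.6155,.1961]); Q=q(A); C=np.array([.5134,-.116])
S=lambda l:(lambda s:print(l,s["eef_pos"].round(4),s["contact_force"].round(1),round(s["grip_width"],4),round(s["time_s"],1)))(r.read_state())
r.reach([*T,.12],Q); b=r.move_straight([*T,.040],speed=.12,max_force=20); print(b); S("down")
command_gripper(.04,35); S("grip"); r.hold(.2); z0=r.read_state()["eef_pos"][2]
r.move_straight([*T,.13],speed=.12); S("lift")
r.reach([*C,.13],q(np.radians(4.9))); r.move_straight([*C,.065],speed=.12); S("hover")
ok=False
for dx,dy in [(0,0),(.0015,0),(-.0015,0),(0,.0015),(0,-.0015),(.0015,.0015),(-.0015,-.0015)]:
    c=C+[dx,dy]
    b=r.move_straight([*c,.0455],speed=.025,max_force=6); S(("try",dx,dy,b))
    if r.read_state()["eef_pos"][2]-z0<.0085: ok=True;break
    r.move_straight([*c,.060],speed=.05)
print("inserted",ok,z0)
p,d=optics.get_image("scene"); cv2.imwrite("pics/ins.png",cv2.resize(p[110:230,190:320,::-1],None,fx=5,fy=5,interpolation=cv2.INTER_CUBIC))
```

```text
False
down [0.6161 0.1961 0.0409] [-0.7 -0.4 -0.1] 0.0854 11.5
grip [0.6161 0.1962 0.0412] [-0.7 -0.5  6.1] 0.053 11.9
lift [0.6149 0.196  0.129 ] [-0.1 -0.1 -0.8] 0.053 13.0
hover [ 0.5139 -0.1158  0.0654] [-0.4  0.9 -1.2] 0.0525 14.9
('try', 0, 0, True) [ 0.5131 -0.1159  0.0462] [-1.1  0.9  5.4] 0.053 15.6
inserted True 0.04120040163900294
```

View pics/ins.png

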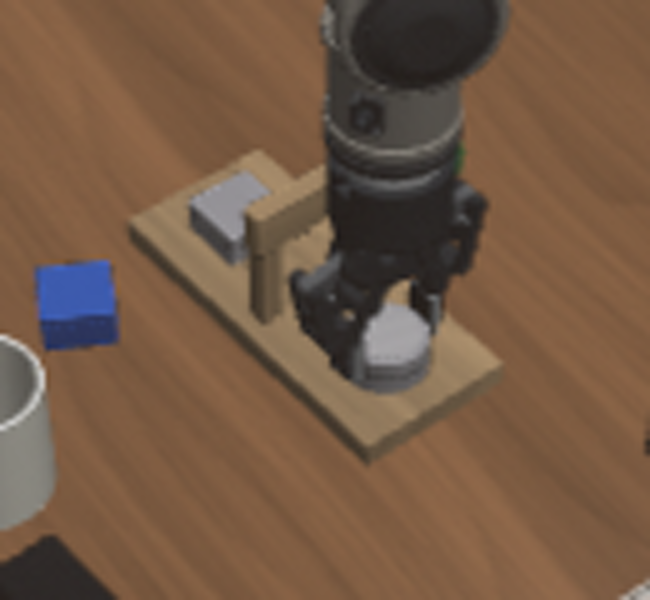

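The picture shows the tin at (392,345), seated in the recess between the fingers. The TCP rose exactly 5 mm relative to the tray grasp, which matches 8 − 3 mm. Next: release, back off, check.

Run:
```python
from h import *
command_gripper(.085); p0=r.read_state()["eef_pos"]; r.move_straight([p0[0],p0[1],.15],speed=.15)
r.reach([.40,.06,.25],q(np.radians(5)))
for n,off in(("top",(-.0007,.0027)),("scene",(-.0003,-.002))):
    p,d=optics.get_image(n);P=cloud(n,d);Z=P[...,2]
    for nm,c,rad,lo,hi in (("small",(.5134,-.116),.045,.03,.06),("bar",(.52,-.192),.06,.108,.12),("sq",(.526,-.266),.045,.03,.05)):
        pts=P[near(P,c,rad)&(Z>lo)&(Z<hi)&(d>0)]; rr=cv2.minAreaRect(pts[:,:2].astype(np.float32)); cen=pts.mean(0);vt=np.linalg.svd(pts[:,:2]-cen[:2],full_matrices=False)[2][0]
        k=np.linalg.lstsq(np.c_[pts[:,:2]-cen[:2],np.ones(len(pts))],pts[:,2],rcond=None)[0]
        print(n,nm,len(pts),(cen[:2]+off).round(4),"z",cen[2].round(4),"tilt",k[:2].round(3),"rect",(np.array(rr[0])+off).round(4),np.round(rr[1],4),"yaw",np.degrees(np.arctan(vt[1]/vt[0])).round(1))
    if n=="scene": cv2.imwrite("pics/rel.png",cv2.resize(p[110:230,190:320,::-1],None,fx=5,fy=5,interpolation=cv2.INTER_CUBIC))
print(r.read_state()["time_s"])
```

```text
top small 244 [ 0.5132 -0.1145] z 0.0427 tilt [-0.009 -0.007] rect [ 0.5131 -0.1134] [0.0488 0.0515] yaw 69.6
top bar 185 [ 0.5198 -0.1905] z 0.1145 tilt [ 0.006 -0.006] rect [ 0.5203 -0.1909] [0.0922 0.0164] yaw 4.8
top sq 254 [ 0.5257 -0.2648] z 0.0383 tilt [-0.017 -0.011] rect [ 0.5258 -0.2646] [0.046  0.0496] yaw 56.0
scene small 218 [ 0.5146 -0.1139] z 0.0422 tilt [-0.071 -0.08 ] rect [ 0.5119 -0.1174] [0.0573 0.0497] yaw 46.0
scene bar 151 [ 0.5206 -0.1908] z 0.1146 tilt [ 0.005 -0.18 ] rect [ 0.5192 -0.1926] [0.0968 0.0198] yaw 4.8
scene sq 131 [ 0.5309 -0.271 ] z 0.0387 tilt [-0.045  0.019] rect [ 0.5246 -0.2684] [0.0515 0.0502] yaw 44.0
17.975
```

View pics/rel.png

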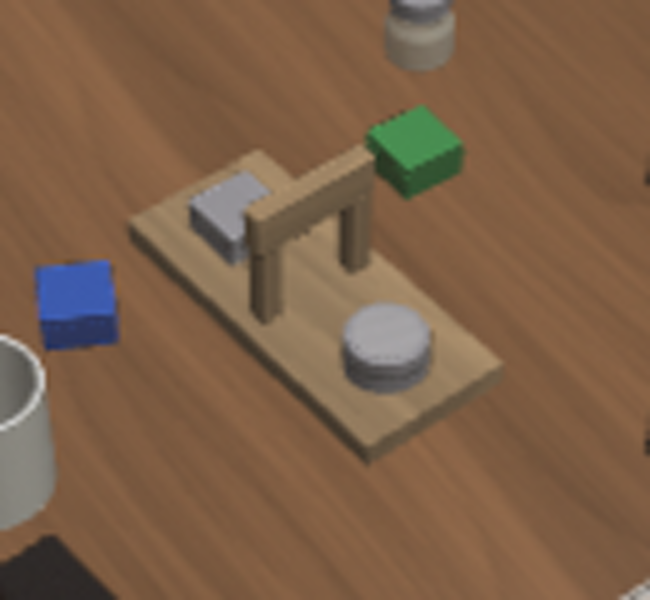

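The tin sits upright in the recess at (387,345). Its top is at 42 mm and level, and the square tin is still in place. Now the handle.

Run:
```python
from h import *
from scipy.spatial.transform import Rotation as Ro
S=lambda l:(lambda s:print(l,s["eef_pos"].round(4),s["contact_force"].round(1),s["torque"].round(2),round(s["grip_width"],4),round(s["time_s"],1)))(r.read_state())
Q=q(np.radians(4.85-90)); B=np.array([.5202,-.1908])
r.reach([*B,.19],Q); r.move_straight([*B,.103],speed=.1,max_force=15); S("down")
command_gripper(.0,90); r.hold(.3); S("grip")
p=r.read_state()["eef_pos"]
r.move_straight([p[0],p[1],p[2]+.015],speed=.03); S("15mm")
r.move_straight([p[0],p[1],p[2]+.102],speed=.06); r.hold(.5); S("up")
print("tool z",Ro.from_quat(r.read_state()["eef_rot"]).as_matrix()[:,2].round(4),"dq",np.abs(r.read_state()["dq"]).max())
for n,off in(("top",(-.0007,.0027)),("scene",(-.0003,-.002))):
    p,d=optics.get_image(n);P=cloud(n,d);Z=P[...,2]
    for nm,c,rad,lo,hi in (("small",(.5134,-.116),.045,.13,.16),("sq",(.526,-.266),.045,.13,.15),("board",(.52,-.19),.14,.105,.127)):
        pts=P[near(P,c,rad)&(Z>lo)&(Z<hi)&(d>0)]; cen=pts.mean(0)
        k=np.linalg.lstsq(np.c_[pts[:,:2]-cen[:2],np.ones(len(pts))],pts[:,2],rcond=None)[0]
        print(n,nm,len(pts),(cen[:2]+off).round(4),"z",cen[2].round(4),"tilt",k[:2].round(3))
    if n=="scene": cv2.imwrite("pics/up.png",cv2.resize(p[60:240,150:350,::-1],None,fx=3.3,fy=3.3,interpolation=cv2.INTER_CUBIC))
S("end")
```

```text
down [ 0.5206 -0.1909  0.1037] [ 0.5 -0.5  0.9] [-0.02 -0.02  0.09] 0.0848 20.1
grip [ 0.5204 -0.1911  0.1034] [-1.  -1.5  5.8] [-0.15  0.13 -0.  ] 0.0152 21.0
15mm [ 0.5203 -0.191   0.1183] [-0.3 -0.2 -4.2] [-0.01 -0.   -0.  ] 0.015 21.7
up [ 0.5204 -0.191   0.2054] [-0.5  0.6 -4.6] [0.01 0.   0.01] 0.0149 23.8
tool z [ 0. -0. -1.] dq 0.001982364360764115
top small 248 [ 0.5142 -0.1099] z 0.1447 tilt [ 0.019 -0.034]
top sq 0 [nan nan] z nan tilt [0. 0.]
top board 884 [ 0.509  -0.1211] z 0.1202 tilt [ 0.001 -0.002]
scene small 243 [ 0.5152 -0.1123] z 0.144 tilt [-0.063 -0.099]
scene sq 131 [ 0.5334 -0.2699] z 0.1404 tilt [-0.083 -0.002]
scene board 1594 [ 0.5279 -0.1691] z 0.1199 tilt [-0.026 -0.011]
end [ 0.5204 -0.191   0.2054] [-0.9 -0.5 -4.4] [-0.04 -0.04 -0.01] 0.0147 23.9<stdin>:14: RuntimeWarning: Mean of empty slice.
  ret = um.true_divide(
```

View pics/up.png

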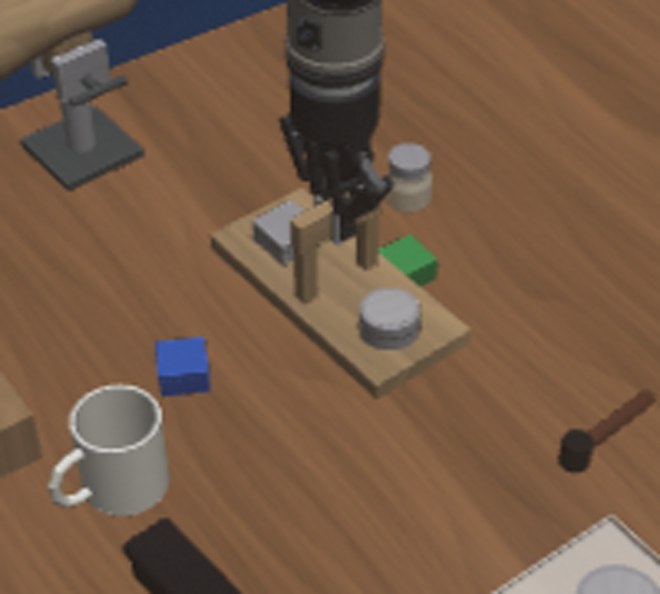

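The picture shows the caddy in the air and level, with the round tin at (390,318) and the square tin at (287,232), both seated. The board top is at 120 mm, so the lift is about 102 mm.

```bash
python3 -c "
from workcell import r
r.hold(.3); print(r.read_state()['eef_pos'],r.read_state()['time_s']); r.finish_job()"
```

```text
[ 0.52039878 -0.19106878  0.20537779] 24.2
the job is handed in; nothing more can be done
```

The small tin is in the caddy's round recess and let go. The arm is holding the caddy by its handle about 102 mm clear of the desk. I handed the job in at 24.2 s.

- **Tin placing:** it went in on the first try. The TCP sat 5 mm higher than at the tray grasp, which matches the 8 mm recess floor against the 3 mm tray floor. After release, the tin's top measured 42 mm and was level.
- **Caddy at the end:** the top camera put the board top at 120 mm with a tilt of 0.002 or less. The tool pointed straight down, the arm was still, and the lifted weight read about 4.5 N (I expected about 5.3 N).
- **Tins at the end:** the last picture showed both tins in place, and the blue and green blocks, mug and jar looked undisturbed in it.

**Checks that disagreed or failed:**
- The two cameras differed by 3–5 mm in y. I squeezed the tin from two directions in its tray so it stood at a known position, and used that to correct both.
- The scene camera's recess position was off, so I did not use it.
- The scene camera's tilt fits after the lift (0.03 for the board, up to 0.10 for the tins) did not match the top camera. They were just as poor with the caddy still on the desk, so I relied on the top camera and the picture.
- The top camera found no square-tin points at the end, probably because the gripper blocks its view. The scene camera did see that tin, with its top at 140 mm, as expected.

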